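# Hold the tube rack against the shaker fence with the sprung bar

## Robot

A 6-joint arm with a two-finger parallel gripper is mounted at the origin on the work surface. World frame = base frame: x ahead of the robot, y to its left, z up, the work surface at z = 0. Lengths are in m, angles in rad, forces in N, time in s.
With the tool pointing down it reaches from about 0.225 to 0.875 m from the base axis. Payload 3.4 kg.
Tool frame: the origin (TCP) lies at the very end of the fingers, on their centre line; the grasp point (between the pads) lies 19 mm behind it; z points along the fingers, y is the direction in which the jaws open and shut (so a half turn about z gives the same grasp; the last joint's range is limited). The gripper opens to 85 mm and grips with 20 to 120 N. Pads are 22 mm wide; open, the fingers measure 114 mm over their backs; the gripper's body (76 mm by 85 mm) begins 54 mm behind the grasp point. The pads swing forward as they close: fully open they stand 13 mm farther back than shut.
Start: joints at [-1.253, 0.276, 1.505, -0, 1.361, -0.121], TCP at [0.244, -0.521, 0.231] pointing down, gripper open.
Joint ranges: [-2.89, 2.89], [-0.75, 2.08], [0.22, 2.7], [-1.18, 4.32], [0.11, 2.71], [-2.7, 2.7]. Speed limits (rad/s): [2.57, 2.57, 3.14, 3.14, 3.14, 3.14].

## Interface

Orientations are given as a unit quaternion [w, x, y, z].
In Python, from rig import manip, eyes gives the robot as it stands. The module is installed in compiled form; this text tells all that it offers.
- The arm moves only by the tool servo_tool, never from a script. Its argument "deltas" is one flat list of numbers, 6 for each row, row after row: the shift along the tool's x, y, z in cm, then the turn, a rotation vector about the tool's x, y, z in degrees. A call has 1 to 20 rows; each row shifts and turns the pose as measured when the row begins, along the tool's axes as they then stand; what a row does not reach is not made up. A row lasts 1/10 s, in which the tool goes at most 50 mm and 8.59 degrees, less where a joint would pass 70% of its speed; a pose out of reach is approached as far as the arm can. A call with a gripper value outside its range is refused whole. "jaw" is the finger opening in cm, from 0 to 8.54, set as the call begins (left out, the last holds). The fingers move at their own pace and stop on an object; "grip_force" is the grip in N (left out, the last holds). Time passes only in rows, so rows that do not move let the fingers close. It gives the time, the measured TCP pose, the force and the opening at its end, in the units of the state.
- manip.get_state(): the state, without advancing time (a new reading comes with each control period).
- eyes.get_image(name): name is "side" or "top"; returns (picture, depth): 420x560x3 uint8, red, green, blue; 420x560 float32, m along the optical axis (not along the pixel's ray), 0 where there is no reading.
- eyes.get_calibration(name): a dict with "camera_matrix" (3x3 intrinsics, pixels), "rvec" (rotation vector, rad) and "tvec" (3), from world to camera coordinates, as OpenCV has them. Camera axes: x right, y down, z forward; pixel columns grow to the right and rows downward; lengths in m; the calibration is good to about 2 mm. A picture is of the moment at which its call begins. get_calibration takes no time and is no camera call.
- manip.sign_off(): hands the job in, once; it reports no verdict.
The state is a dict: "clock": time; "qpos": joint angles; "qd": joint speeds; "effort": joint torques, N m; "position": TCP position; "ee_rot": TCP orientation; "contact_force": force on the tool from outside, world axes, zero at the start; "moment": the same for the moment, N m; "width": finger opening in m.
Only numpy, scipy, OpenCV 4.12 (cv2) and the standard library are available. Lean on these libraries where they do the work, as an engineer would, in place of code of your own. Each camera call takes 0.05 s, during which the arm holds its last target.

## Task

Turn the red stop behind the shaker's blue fence anticlockwise by about a quarter turn, so that its arm no longer bars the way, then push the grey bar (it has an orange tab to hold it by) so that its sprung black jaw slides the green tube rack over until it sits flush against the fence. Press it there steadily with about 10 N (never harder than 25 N) and finish while still holding that push on the bar, so that I can tighten the thumbscrews. Leave the bottle, beaker and tip box alone.

Things in the scene. Friction and masses are not known exactly. Their poses are not given: they have to be found in the camera images.
- shaker: Laboratory shaker, switched off, does not move: black base about 250 x 330 mm with a blue panel with a red display on its +x side, and on top an aluminium platform, 260 (x) x 390 (y) mm, whose upper face is 100 mm above the bench. Origin: on the bench under the middle of the machine. Its y axis is the direction in which the grey bar slides towards the fence; z up. Its place and yaw vary. Two steel guide rails 12 mm high run along y at x = -115 and +115 mm.
- fence: Fixed blue fence on the platform, 220 mm long (x) x 12 mm thick (y) x 22 mm high. Origin: middle of the lower edge of the inner face that the rack is pressed against, 140 mm along the shaker's +y from the shaker's origin, at platform height. Same axes as the shaker.
- rack: Loose green tube rack, 128 (x) x 86 (y) x 40 mm high, with 24 white and yellow tube caps to 51 mm; about 0.2 kg, mass and friction vary (sliding friction on the platform about 1 to 3 N). It stands on the platform between jaw and fence, some 4 to 9 cm from the fence and turned by up to about 10 degrees. Origin: centre of its underside. It is to end with its long +y side flush on the fence (within about 3 degrees).
- bar (a joint): Position in m of the grey sliding bar along the shaker's y axis: 0 when its middle is over the shaker's origin, growing towards the fence, range -0.16 to 0.06. The bar is 250 (x) x 36 (y) mm and its top face is 40 mm above the platform (140 mm above the bench). It slides freely with about 1 N of friction and stays where it is left. A dark thumbscrew stands at each end. With the rack flush on the fence the jaw first carries load at about bar = 0.010.
- tab_grip (a point): Point to grip or push on the orange tab that stands on the bar: tab 40 (x) x 12 (y) x 41 mm high above the bar's top; the point is at its middle, 27 mm above the bar's top and 14 mm below the tab's top. It lies at shaker x = 0, on the bar's middle line, and moves with the bar; axes as the shaker's. It can be pinched from above with the fingers on its two faces that look along the shaker's y.
- stop (a joint): Turn in rad of the red turn-stop, anticlockwise seen from above: 0 is its end stop with the arm barring the rack's way (starts between 0 and 0.15), other end stop at 1.75. The arm is out of the rack's way from about 1.3. It stays where it is left; turning takes about 0.1 N m. A rack pushed at the barring arm cannot push it open.
- stop_tip (a point): End of the stop's red arm, 60 mm from the axis; the arm is 10 mm wide and lies over the fence, 26 to 36 mm above the platform. At stop = 0 it points from the axis to the shaker's -y, turned 0.2 rad towards -x, and holds the rack some 30 mm short of the fence; swung clear it points to the shaker's +x, along the fence.
- stop_grip (a point): Point on the stop's axis at the height to grip: 162 mm above the bench, at shaker x = +50, y = +170 mm, behind the fence. The grip is an upright red bar 42 mm long, 12 mm thick, 48 to 74 mm above the platform, parallel to the arm. Site axes equal the shaker's at stop = 0 and turn with the stop; pinch across a line at (stop - 0.2) rad anticlockwise from the shaker's x.
- jaw (a joint): How far in m the black sprung jaw is pushed back into the bar: 0 free to 0.018 at its stop. Its spring gives 1 N per mm (10 N at 0.010), less the rack's sliding friction on the way to the fence.
- jaw_face (a point): Middle of the front face of the black jaw, 160 (x) x 32 mm high, standing on brass rods on the fence side of the bar; 44 mm towards the fence from the bar's middle line when free. Looks along the shaker's +y.
- reagent: Bystander: loose white bottle, 70 mm across, 170 mm high. Origin: centre of its underside.
- beaker: Bystander: loose clear beaker, 72 mm across, 90 mm high. Origin: centre of its underside.
- tipbox: Bystander: loose blue pipette tip box 80 x 120 x 55 mm. Origin: centre of its underside.

How it is judged:
By the outcome, as a careful person would: the job done as asked, in the order asked, and still so for the second after the job is handed in, while the arm keeps its last pose, push and grip.
It also fails if it takes over 58 s, if anything falls off the work surface, if the arm or the gripper's body presses on something with over 40 N, if the wrist force passes 120 N, or if a joint passes its speed limit or range.

## Working session

There is one attempt and no reset: what is moved stays moved. The work goes in short steps, Python scripts to look and compute and a tool call to move; the robot and the scene stay as the last step left them, time stands still between calls to the robot, and variables do not carry over. Pictures are saved under pics/ and viewed, and the job is handed in when it is done.

Besides the shell and the picture viewer there is one more tool, called by a JSON object that holds its "op" and its "data". servo_tool: Moves the arm, as the interface text tells. Its arguments: {"type":"object","properties":{"deltas":{"type":"array","items":{"type":"number"}},"jaw":{"type":"number"},"grip_force":{"type":"number"}},"required":["deltas"]}

```bash
mkdir -p pics; cat > h.py <<'E'
import numpy as np, cv2
from rig import manip, eyes
def cal(n):
    c=eyes.get_calibration(n); K=np.array(c["camera_matrix"],float); R=cv2.Rodrigues(np.array(c["rvec"],float))[0]; t=np.array(c["tvec"],float).ravel(); return K,R,t
def ray(n,u,v,z):
    K,R,t=cal(n); d=R.T@np.linalg.inv(K)@np.array([u,v,1.]); o=-R.T@t
    return o+d*(z-o[2])/d[2]
def cloud(n,dep):
    K,R,t=cal(n); v,u=np.mgrid[:dep.shape[0],:dep.shape[1]]
    p=np.stack([(u-K[0,2])/K[0,0]*dep,(v-K[1,2])/K[1,1]*dep,dep],-1)
    return (p-t)@R
def proj(n,P):
    K,R,t=cal(n); q=(np.asarray(P)@R.T+t)@K.T; return q[...,:2]/q[...,2:]
E
python3 - <<'E'
from h import *
for n in("side","top"):
    im,d=eyes.get_image(n); cv2.imwrite(f"pics/{n}0.png",im[...,::-1]); np.savez(f"{n}0.npz",im=im,d=d)
    K,R,t=cal(n); print(n,K[0,0],-R.T@t,R[2])
print(manip.get_state())
E
```

```text
side 435.3537924238953 [-0.01314835  0.80896602  1.03604568] [ 0.38376601 -0.6260758  -0.67878771]
top 494.78353684038854 [ 0.29827456 -0.01753486  1.67858983] [ 0.12583206  0.00464017 -0.99204071]
{'clock': 0.1, 'qpos': array([-1.25302366e+00,  2.76504958e-01,  1.50599421e+00, -6.93913521e-07,
        1.36068242e+00, -1.20985254e-01]), 'qd': array([-5.32884222e-04, -3.54898281e-05, -5.73110748e-03, -2.19379190e-03,
       -5.05966580e-04,  2.15401935e-04]), 'effort': array([ 1.91956649e-03, -4.17699552e+01, -2.46404457e+01, -1.12867292e-04,
        5.80587148e-03, -2.31695282e-05]), 'position': array([ 0.24412658, -0.52009448,  0.23054639]), 'ee_rot': array([-7.90592014e-04,  9.76032466e-01,  2.17623514e-01, -7.83822076e-05]), 'contact_force': array([-0.57271899, -1.38529372,  0.23362184]), 'moment': array([-0.02075596,  0.00912712, -0.02803024]), 'width': 0.08531561830216235}
```

View pics/side0.png

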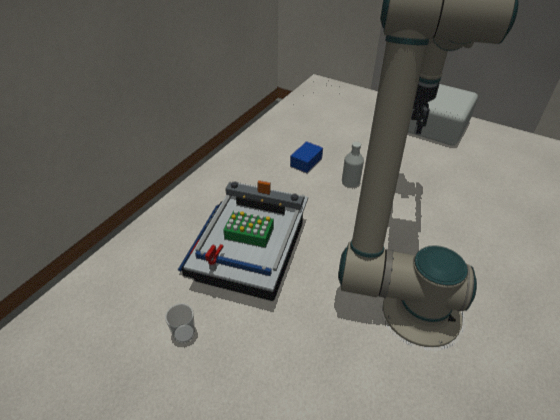

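View pics/top0.png

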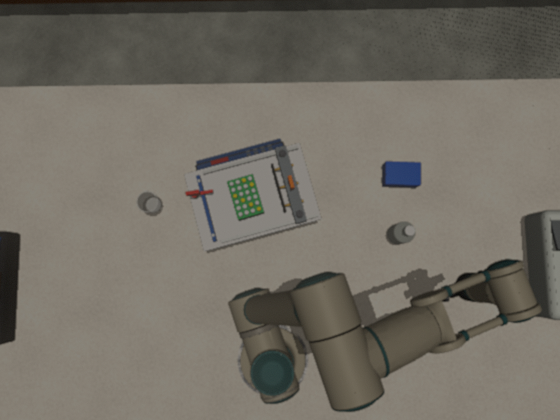

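```bash
cat > m.py <<'E'
from h import *
def masks(im):
    hsv=cv2.cvtColor(im,cv2.COLOR_RGB2HSV); H,S,V=[hsv[...,i].astype(int) for i in range(3)]
    return dict(red=((H<5)|(H>172))&(S>150)&(V>70),orange=(H>=6)&(H<=16)&(S>150)&(V>90),blue=(H>100)&(H<125)&(S>110)&(V>35),green=(H>50)&(H<85)&(S>120)&(V>40))
E
python3 - <<'E'
from m import *
for n in("top","side"):
    z=np.load(n+"0.npz"); im,d=z["im"],z["d"]; P=cloud(n,d); M=masks(im)
    for k,m in M.items():
        c,l,st,ce=cv2.connectedComponentsWithStats(m.astype(np.uint8))
        for i in range(1,c):
            if st[i,4]>12:
                q=P[(l==i)&(d>0)]
                print(n,k,st[i],ce[i].round(1),np.median(q,0).round(3),'zmax',np.percentile(q[:,2],[5,50,95]).round(3))
    a=(abs(P[...,2]-.1)<.006)&(d>0); c,l,st,ce=cv2.connectedComponentsWithStats(a.astype(np.uint8)); i=1+np.argmax(st[1:,4]); q=P[l==i]
    print(n,"plat",cv2.minAreaRect(q[:,:2].astype(np.float32)), st[i])
    a=im[130:260,170:330] if n=="top" else im[170:300,170:320]
    cv2.imwrite(f"pics/{n}0z.png",cv2.resize(a[...,::-1],None,fx=4.8,fy=4.5,interpolation=cv2.INTER_CUBIC))
E
```

```text
top red [212 158  15   6  38] [219.  160.5] [0.66  0.169 0.054] zmax [0.047 0.054 0.061]
top red [186 191  13   4  34] [192.1 192.4] [0.534 0.238 0.175] zmax [0.17  0.175 0.181]
top red [200 191  12   3  20] [205.3 192. ] [0.541 0.203 0.138] zmax [0.135 0.138 0.142]
top orange [288 176   6  12  40] [290.5 181.7] [ 0.563 -0.065  0.181] zmax [0.172 0.181 0.187]
top blue [385 162  35  24 800] [402.1 173.4] [ 0.607 -0.441  0.056] zmax [0.049 0.056 0.063]
top blue [199 183   3   7  13] [200.2 186.1] [0.563 0.222 0.122] zmax [0.119 0.122 0.128]
top blue [202 196  11  37  59] [207.4 213.7] [0.473 0.199 0.123] zmax [0.118 0.123 0.129]
top green [242 210  21   8  33] [252.2 213.8] [0.469 0.056 0.141] zmax [0.136 0.141 0.147]
top plat ((0.5327321290969849, 0.05714668333530426), (0.26079845428466797, 0.3904140889644623), 14.57526683807373) [ 185  143  137  108 5500]
side red [205 245  10  12  47] [210. 251.] [0.531 0.245 0.172] zmax [0.169 0.172 0.176]
side red [211 245  12  18  52] [216.9 252.5] [0.537 0.214 0.135] zmax [0.133 0.135 0.139]
side orange [258 181  12   4  28] [263.3 182.7] [ 0.56  -0.061  0.179] zmax [0.174 0.179 0.182]
side blue [291 142  31  30 630] [305.9 156.6] [ 0.598 -0.414  0.05 ] zmax [0.009 0.05  0.056]
side blue [179 206  39  65 115] [196.6 239.7] [0.685 0.131 0.032] zmax [0.026 0.032 0.042]
side blue [196 251   9   8  45] [199.8 254.8] [0.583 0.234 0.115] zmax [0.105 0.115 0.122]
side blue [217 256  54  19 344] [242.6 265.1] [0.462 0.201 0.117] zmax [0.103 0.117 0.123]
side green [224 213  49  34 669] [248.5 232.9] [0.506 0.11  0.135] zmax [0.106 0.135 0.14 ]
side plat ((0.5301899313926697, 0.060320302844047546), (0.2611910104751587, 0.3931897282600403), 14.620684623718262) [ 184  196  124   94 4221]
```

```bash
sleep 1
```

```text
(no output)
```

View pics/top0z.png

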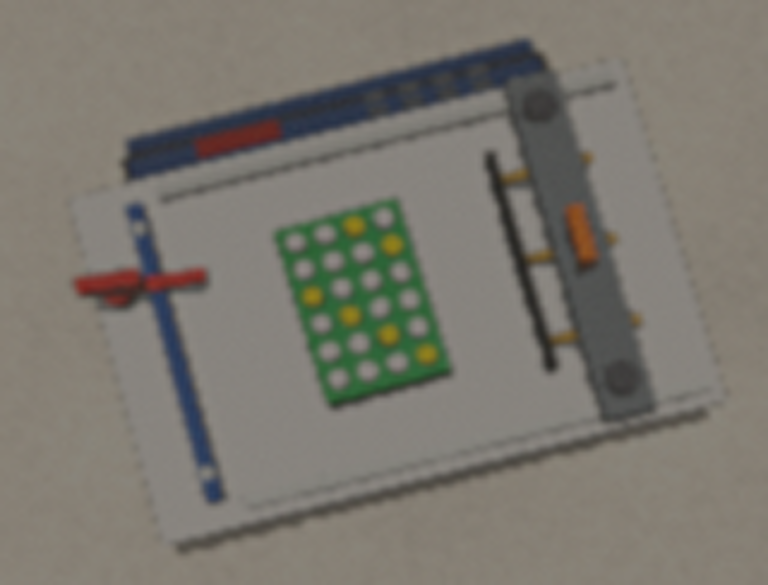

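View pics/side0z.png

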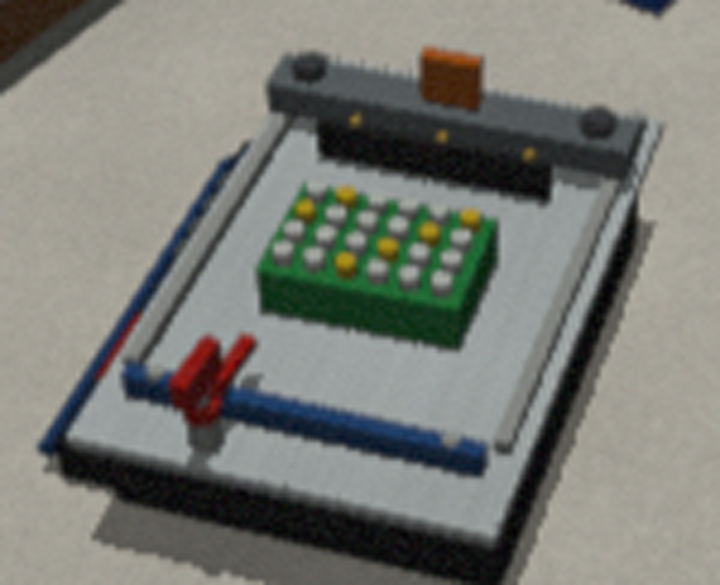

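```bash
cat > s.py <<'E'
from m import *
C=np.array([.5315,.0587]); yaw=np.radians(14.6)
Rz=np.array([[np.cos(yaw),-np.sin(yaw)],[np.sin(yaw),np.cos(yaw)]])
def w2s(p): return (np.asarray(p)[...,:2]-C)@Rz
def s2w(p): return np.asarray(p)@Rz.T+C
from scipy.spatial.transform import Rotation as Ro
def todelta(target, yang, st=None):
    """target world TCP pos, wanted world angle (deg) of tool y, tool straight down"""
    st=st or manip.get_state(); w,x,y,z=st["ee_rot"]; R=Ro.from_quat([x,y,z,w]); p=st["position"]
    a=np.radians(yang); Y=np.array([np.cos(a),np.sin(a),0]); Z=np.array([0,0,-1.]); X=np.cross(Y,Z)
    T=Ro.from_matrix(np.stack([X,Y,Z],1))
    print("pos",p.round(4),"yang",np.degrees(np.arctan2(*R.as_matrix()[[1,0],1])).round(2),"tilt",R.as_matrix()[:2,2].round(4),"F",st["contact_force"].round(2),"w",round(st["width"],4),"t",round(st["clock"],2),"q",st["qpos"].round(2))
    print("d_tool cm",(R.inv().apply(np.array(target)-p)*100).round(2),"rot deg",np.degrees((R.inv()*T).as_rotvec()).round(2))
E
python3 - <<'E'
from s import *
for n in("top","side"):
    z=np.load(n+"0.npz"); im,d=z["im"],z["d"]; P=cloud(n,d); M=masks(im)
    r=M["red"]&(d>0)
    S=w2s(P)
    near=np.linalg.norm(S-[.05,.17],axis=-1)<.1
    for nm,lo,hi in(("griptop",.166,.18),("grip",.15,.18),("arm",.122,.142)):
        m=r&near&(P[...,2]>lo)&(P[...,2]<hi); q=S[m]
        if len(q)<4: print(n,nm,len(q));continue
        rc=cv2.minAreaRect(q.astype(np.float32)); l=cv2.fitLine(q.astype(np.float32),cv2.DIST_L2,0,.01,.01).ravel()
        print(n,nm,len(q),q.mean(0).round(4),np.array(rc[0]).round(4),np.array(rc[1]).round(3),"line",np.degrees(np.arctan2(l[1],l[0])).round(1),'min/max',q.min(0).round(3),q.max(0).round(3))
    for k in("orange","blue","green"):
        m=M[k]&(d>0)&(abs(S[...,0])<.13)&(abs(S[...,1])<.2)&(P[...,2]>.1); q=S[m]
        print(n,k,q.mean(0).round(4),np.percentile(q,[2,98],axis=0).round(4).tolist(), np.array(cv2.minAreaRect(q.astype(np.float32))[2]).round(1))
print("stop w",s2w([.05,.17]),"tab",s2w([0,-.1255]))
todelta([*s2w([.05,.17]),.25],6)
E
```

```text
top griptop 28 [0.0478 0.1743] [0.048  0.1736] [0.037 0.008] line 83.6 min/max [0.043 0.155] [0.053 0.192]
top grip 28 [0.0478 0.1743] [0.048  0.1736] [0.037 0.008] line 83.6 min/max [0.043 0.155] [0.053 0.192]
top arm 21 [0.0451 0.1437] [0.0454 0.1501] [0.006 0.055] line -88.1 min/max [0.042 0.122] [0.049 0.178]
top orange [-0.0012 -0.1272] [[-0.0192, -0.1318], [0.0164, -0.1231]] 0.6
top blue [-0.0064  0.1498] [[-0.1024, 0.1468], [0.1014, 0.1524]] 0.3
top green [-0.0105  0.0197] [[-0.0635, -0.018], [0.0554, 0.0583]] 1.4
side griptop 46 [0.0471 0.1796] [0.047  0.1774] [0.038 0.011] line 84.9 min/max [0.041 0.158] [0.055 0.196]
side grip 48 [0.0472 0.1794] [0.0469 0.176 ] [0.041 0.011] line 83.6 min/max [0.041 0.156] [0.055 0.196]
side arm 50 [0.0432 0.1504] [0.0431 0.1516] [0.01  0.064] line -88.1 min/max [0.038 0.119] [0.048 0.184]
side orange [-0.0014 -0.1231] [[-0.0198, -0.1275], [0.0161, -0.1195]] 89.3
side blue [-0.0176  0.1558] [[-0.1059, 0.1493], [0.103, 0.1598]] 89.9
side green [-0.0116  0.0482] [[-0.0665, -0.0102], [0.0549, 0.0671]] 2.4
stop w [0.53703367 0.23581403] tab [ 0.5631347 -0.0627475]
pos [ 0.2441 -0.5201  0.2305] yang -64.86 tilt [-0.0005  0.0015] F [-0.57 -1.39  0.23] w 0.0853 t 0.1 q [-1.25  0.28  1.51 -0.    1.36 -0.12]
d_tool cm [ 58.63 -55.99  -1.85] rot deg [-7.000e-02 -7.000e-02 -7.086e+01]
```

{"op": "servo_tool", "data": {"deltas": [0,0,-3.5,0,0,0,0,0,-3.5,0,0,0,3.2,-3.1,0,0,0,0,3.2,-3.1,0,0,0,0,3.2,-3.1,0,0,0,0,3.2,-3.1,0,0,0,0,3.2,-3.1,0,0,0,0,3.2,-3.1,0,0,0,0,3.2,-3.1,0,0,0,0,3.2,-3.1,0,0,0,0,3.2,-3.1,0,0,0,0,3.2,-3.1,0,0,0,0,3.2,-3.1,0,0,0,0,3.2,-3.1,0,0,0,0,3.2,-3.1,0,0,0,0,3.2,-3.1,0,0,0,0,3.2,-3.1,0,0,0,0,3.2,-3.1,0,0,0,0,3.2,-3.1,0,0,0,0,3.2,-3.1,0,0,0,0], "jaw": 5}}

```text
clock: 2.1
position: [0.5362, 0.2541, 0.2996]
ee_rot: [-0.004, 0.977, 0.213, -0.002]
contact_force: [0.7, -0.1, -0.4]
width: 0.0498
```

```bash
python3 -c "
from s import *
print(s2w([.0482,.174]))
todelta([*s2w([.0482,.174]),.25],9)"
```

```text
[0.53428351 0.23923114]
pos [0.5362 0.2541 0.2996] yang -65.46 tilt [-0.0054  0.0065] F [ 0.72 -0.08 -0.36] w 0.0498 t 2.1 q [0.32 0.28 1.34 0.01 1.53 1.46]
d_tool cm [-0.78  1.31  4.95] rot deg [ -0.48  -0.19 -74.46]
```

{"op": "servo_tool", "data": {"deltas": [-0.8,1.3,0,0,0,0,0,0,0,0,0,-8.3,0,0,0,0,0,-8.3,0,0,0,0,0,-8.3,0,0,0,0,0,-8.3,0,0,0,0,0,-8.3,0,0,0,0,0,-8.3,0,0,0,0,0,-8.3,0,0,0,0,0,-8.3,0,0,0,0,0,-8,0,0,0,0,0,0,0,0,0,0,0,0]}}

```text
clock: 3.3
position: [0.5306, 0.2366, 0.291]
ee_rot: [-0.008, 0.631, 0.776, -0.007]
contact_force: [-0.1, -0.2, -0.3]
width: 0.0501
```

```bash
python3 -c "
from s import *
todelta([*s2w([.0482,.174]),.144],9)"
```

```text
pos [0.5306 0.2366 0.291 ] yang 11.71 tilt [-0.0216  0.    ] F [-0.14 -0.15 -0.34] w 0.0501 t 3.3 q [0.3  0.27 1.37 0.01 1.52 0.09]
d_tool cm [ 0.12  0.73 14.69] rot deg [-1.22 -0.22  2.71]
```

{"op": "servo_tool", "data": {"deltas": [0.1,0.6,0,-1.2,-0.2,2.2,0,0,3,0,0,0,0,0,3,0,0,0,0,0,3,0,0,0,0,0,0,0,0,0]}}

```text
clock: 3.8
position: [0.5368, 0.2372, 0.1995]
ee_rot: [0.001, 0.652, 0.758, 0.001]
contact_force: [-1.1, 0.2, -1.1]
width: 0.0497
```

```bash
python3 -c "
from s import *
todelta([*s2w([.0482,.174]),.144],9)
for n,(y,x) in dict(top=(140,150),side=(180,160)).items():
    im,d=eyes.get_image(n); cv2.imwrite(f'pics/{n}1z.png',cv2.resize(im[y:y+110,x:x+140,::-1],None,fx=5.4,fy=5.4,interpolation=cv2.INTER_CUBIC))
"
```

```text
pos [0.5368 0.2372 0.1995] yang 8.6 tilt [0.0034 0.0006] F [-1.06  0.24 -1.12] w 0.0497 t 3.8 q [ 0.3   0.31  1.53 -0.    1.29  0.15]
d_tool cm [ 0.24 -0.24  5.55] rot deg [ 0.2  -0.01 -0.4 ]
```

View pics/side1z.png

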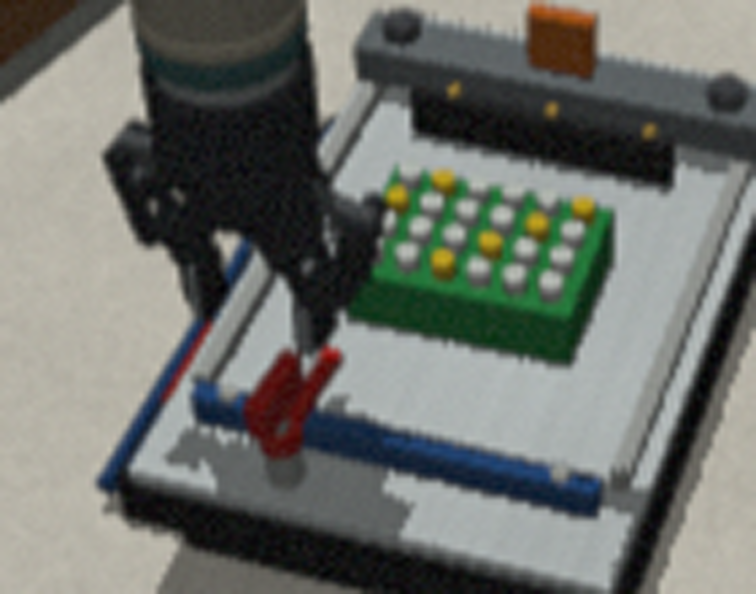

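View pics/top1z.png

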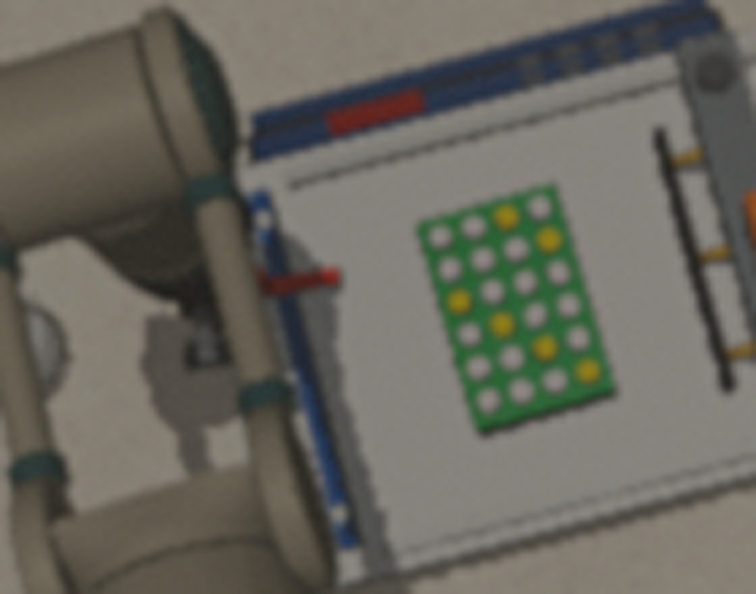

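{"op": "servo_tool", "data": {"deltas": [0.2,-0.2,1.5,0,0,0,0,0,1.5,0,0,0,0,0,1.5,0,0,0,0,0,0.8,0,0,0,0,0,0,0,0,0]}}

```text
clock: 4.4
position: [0.5457, 0.2421, 0.1608]
ee_rot: [0.009, 0.653, 0.757, 0.014]
contact_force: [0.6, -0.1, -0.8]
width: 0.0503
```

```bash
python3 -c "
from s import *
todelta([*s2w([.0482,.174]),.144],9)"
```

```text
pos [0.5457 0.2421 0.1608] yang 8.4 tilt [0.0313 0.0093] F [ 0.61 -0.13 -0.76] w 0.0503 t 4.4 q [ 0.3   0.34  1.6  -0.    1.18  0.15]
d_tool cm [-0.13 -1.23  1.64] rot deg [ 1.85 -0.25 -0.6 ]
```

{"op": "servo_tool", "data": {"deltas": [-0.1,-1.1,0,1.8,-0.2,0,0,0,0,0,0,0]}}

```text
clock: 4.6
position: [0.5366, 0.24, 0.1634]
ee_rot: [0.001, 0.654, 0.757, 0.003]
contact_force: [-0.2, -0.3, -0.1]
width: 0.0498
```

```bash
python3 -c "
from s import *
todelta([*s2w([.0482,.174]),.144],9)"
```

```text
pos [0.5366 0.24   0.1634] yang 8.36 tilt [0.0048 0.0025] F [-0.2  -0.33 -0.14] w 0.0498 t 4.6 q [0.3  0.34 1.59 0.   1.21 0.16]
d_tool cm [-0.05 -0.25  1.94] rot deg [ 0.29 -0.1  -0.64]
```

{"op": "servo_tool", "data": {"deltas": [0,-0.3,1.0,0.3,0,0,0,-0.1,0.6,0.2,0,0,0,0,0.2,0.2,0,0,0,0,0,0,0,0]}}

```text
clock: 5.0
position: [0.5345, 0.24, 0.1463]
ee_rot: [-0.002, 0.654, 0.757, 0.0]
contact_force: [0.3, 0.2, -0.5]
width: 0.0502
```

```bash
python3 -c "
from s import *
todelta([*s2w([.0482,.174]),.144],9)"
```

```text
pos [0.5345 0.24   0.1463] yang 8.34 tilt [-0.0022  0.0024] F [ 0.29  0.17 -0.49] w 0.0502 t 5.0 q [0.3  0.35 1.61 0.   1.18 0.15]
d_tool cm [-0.07 -0.04  0.23] rot deg [-0.1  -0.15 -0.66]
```

{"op": "servo_tool", "data": {"deltas": [0,0,0,0,0,0,0,0,0,0,0,0,0,0,0,0,0,0,0,0,0,0,0,0,0,0,0,0,0,0,0,0,0,0,0,0], "jaw": 0, "grip_force": 40}}

```text
clock: 5.6
position: [0.5341, 0.24, 0.1462]
ee_rot: [-0.002, 0.654, 0.757, -0.0]
contact_force: [-0.1, -0.1, 0.9]
width: 0.0107
```

```bash
python3 -c "
from s import *
todelta([*s2w([.0482,.174]),.144],9)
st=manip.get_state();print(st['moment'])"
```

```text
pos [0.5341 0.24   0.1462] yang 8.35 tilt [-0.0031  0.0022] F [-0.1  -0.12  0.93] w 0.0107 t 5.6 q [0.3  0.35 1.61 0.   1.18 0.15]
d_tool cm [-0.08  0.    0.22] rot deg [-0.16 -0.15 -0.65]
[-0.00633314  0.01440122 -0.01711534]
```

{"op": "servo_tool", "data": {"deltas": [0,0,0,0,0,-4,0,0,0,0,0,-4,0,0,0,0,0,-4,0,0,0,0,0,-4,0,0,0,0,0,-4,0,0,0,0,0,-4,0,0,0,0,0,0]}}

```text
clock: 6.3
position: [0.5344, 0.2401, 0.1463]
ee_rot: [-0.002, 0.476, 0.88, 0.001]
contact_force: [0.5, 0.4, -0.2]
width: 0.011
```

```bash
python3 -c "
from s import *
todelta([.534,.24,.146],91)
st=manip.get_state();print(st['moment'])"
```

```text
pos [0.5344 0.2401 0.1463] yang 33.19 tilt [-0.0026  0.0028] F [ 0.55  0.37 -0.24] w 0.011 t 6.3 q [ 0.3   0.35  1.61  0.    1.18 -0.28]
d_tool cm [ 0.01 -0.04  0.03] rot deg [  0.07  -0.22 -57.81]
[-0.06066275  0.06965225  0.08090693]
```

{"op": "servo_tool", "data": {"deltas": [0,0,0,0,0,-5,0,0,0,0,0,-5,0,0,0,0,0,-5,0,0,0,0,0,-5,0,0,0,0,0,-5,0,0,0,0,0,-5,0,0,0,0,0,-5,0,0,0,0,0,-5,0,0,0,0,0,-5,0,0,0,0,0,-5,0,0,0,0,0,-5,0,0,0,0,0,-4,0,0,0,0,0,0,0,0,0,0,0,0]}}

```text
clock: 7.7
position: [0.5346, 0.2406, 0.1462]
ee_rot: [-0.001, -0.027, 1.0, 0.002]
contact_force: [-0.2, 0.9, -0.4]
width: 0.0112
```

```bash
python3 -c "
from s import *
todelta([.534,.24,.146],92)
st=manip.get_state();print(st['moment'])
for n,(y,x) in dict(top=(140,150),side=(180,160)).items():
    im,d=eyes.get_image(n); cv2.imwrite(f'pics/{n}2z.png',cv2.resize(im[y:y+110,x:x+140,::-1],None,fx=5.4,fy=5.4,interpolation=cv2.INTER_CUBIC))
"
```

```text
pos [0.5346 0.2406 0.1462] yang 93.11 tilt [-0.0029  0.0034] F [-0.19  0.87 -0.38] w 0.0112 t 7.7 q [ 0.3   0.35  1.61  0.    1.18 -1.33]
d_tool cm [ 0.07 -0.06  0.02] rot deg [ 0.2  -0.16  1.11]
[-0.08007532  0.0863549   0.06051027]
```

View pics/side2z.png

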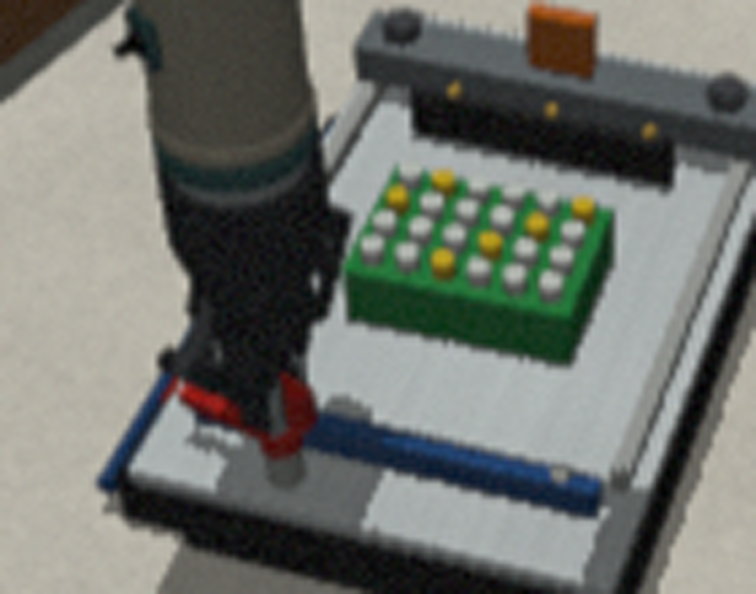

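{"op": "servo_tool", "data": {"deltas": [0,0,0,0,0,0,0,0,0,0,0,0,0,0,0,0,0,0,0,0,0,0,0,0,0,0,-1.5,0,0,0,0,0,-2.5,0,0,0,0,0,-2.5,0,0,0,0,0,-2.5,0,0,0,0,0,-2.5,0,0,0,0,0,0,0,0,0], "jaw": 4}}

```text
clock: 8.8
position: [0.5351, 0.24, 0.2646]
ee_rot: [-0.002, -0.025, 1.0, 0.002]
contact_force: [0.6, 0.2, 0.3]
width: 0.0401
```

```bash
python3 -c "
from s import *
print(s2w([-.0015,-.1235]))
todelta([*s2w([-.0015,-.1235]),.25],104.6)
for n,(y,x) in dict(top=(140,150),side=(180,160)).items():
    im,d=eyes.get_image(n); cv2.imwrite(f'pics/{n}3z.png',cv2.resize(im[y:y+110,x:x+140,::-1],None,fx=5.4,fy=5.4,interpolation=cv2.INTER_CUBIC))
"
```

```text
[ 0.561179   -0.06119019]
pos [0.5351 0.24   0.2646] yang 92.9 tilt [-0.004   0.0033] F [0.56 0.24 0.26] w 0.0401 t 8.8 q [ 0.3   0.28  1.42  0.    1.45 -1.32]
d_tool cm [ -1.09 -30.21   1.35] rot deg [  0.22  -0.2  -11.7 ]
```

View pics/side3z.png

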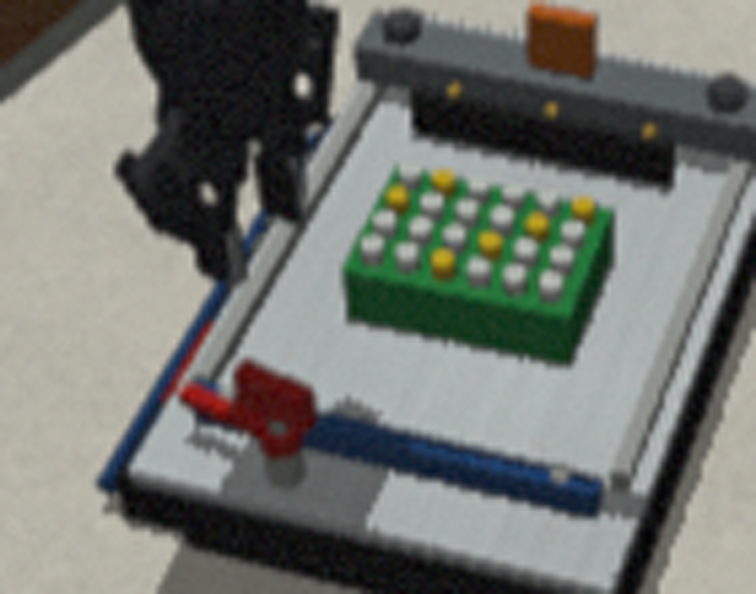

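{"op": "servo_tool", "data": {"deltas": [0,0,0,0,0,-6,0,0,0,0,0,-5.7,0,-1.5,0,0,0,0,-0.7,-3.4,0,0,0,0,-0.7,-3.4,0,0,0,0,-0.7,-3.4,0,0,0,0,-0.7,-3.4,0,0,0,0,-0.7,-3.4,0,0,0,0,-0.7,-3.4,0,0,0,0,-0.7,-3.4,0,0,0,0,-0.7,-3,0,0,0,0,0,0,0,0,0,0,0,0,0,0,0,0]}}

```text
clock: 10.2
position: [0.6541, -0.0429, 0.2376]
ee_rot: [-0.022, -0.118, 0.993, -0.001]
contact_force: [0.6, 0.1, -0.5]
width: 0.0395
```

```bash
python3 -c "
from s import *
todelta([*s2w([-.0015,-.1235]),.148],104.6)"
```

```text
pos [ 0.6541 -0.0429  0.2376] yang 103.55 tilt [-0.0439 -0.0063] F [ 0.59  0.14 -0.52] w 0.0395 t 10.2 q [-0.16  0.42  1.27 -0.01  1.49 -1.97]
d_tool cm [9.06 0.36 9.37] rot deg [ 0.26 -2.53 -1.04]
```

{"op": "servo_tool", "data": {"deltas": [2.2,0,0,0,-1.3,-0.5,2.2,0,0,0,-1.2,-0.5,2.2,0,0,0,0,0,2.2,0.3,0,0,0,0,0,0,0,0,0,0]}}

```text
clock: 10.7
position: [0.5608, -0.0596, 0.2341]
ee_rot: [-0.004, -0.126, 0.992, 0.004]
contact_force: [0.8, 0.2, 0.3]
width: 0.0403
```

```bash
python3 -c "
from s import *
todelta([*s2w([-.0015,-.1235]),.150],104.6)"
```

```text
pos [ 0.5608 -0.0596  0.2341] yang 104.44 tilt [-0.0097  0.0069] F [0.8  0.16 0.3 ] w 0.0403 t 10.7 q [-0.23  0.26  1.52  0.    1.37 -2.06]
d_tool cm [-0.06 -0.24  8.41] rot deg [ 0.52 -0.44 -0.16]
```

{"op": "servo_tool", "data": {"deltas": [0,-0.2,2,0.5,-0.4,0,0,0,2,0,0,0,0,0,2,0,0,0,0,0,0,0,0,0,0,0,0,0,0,0]}}

```text
clock: 11.2
position: [0.5621, -0.0585, 0.1734]
ee_rot: [0.002, -0.126, 0.992, -0.0]
contact_force: [0.0, 1.1, 1.0]
width: 0.0403
```

```bash
python3 -c "
from s import *
todelta([*s2w([-.0015,-.1235]),.150],104.6)"
```

```text
pos [ 0.5621 -0.0585  0.1734] yang 104.45 tilt [0.0043 0.0003] F [0.02 1.06 1.05] w 0.0403 t 11.2 q [-0.23  0.3   1.62  0.    1.22 -2.05]
d_tool cm [ 0.17 -0.23  2.33] rot deg [-0.05  0.24 -0.15]
```

{"op": "servo_tool", "data": {"deltas": [0.1,-0.2,1.2,0,0.2,0,0,0,1.0,0,0,0,0,0,0,0,0,0,0,0,0,0,0,0]}}

```text
clock: 11.6
position: [0.5637, -0.0607, 0.1514]
ee_rot: [0.002, -0.126, 0.992, -0.001]
contact_force: [-0.3, -0.4, -1.3]
width: 0.04
```

```bash
python3 -c "
from s import *
todelta([*s2w([-.0015,-.1235]),.150],104.6)
for n,(y,x) in dict(top=(140,220),side=(150,190)).items():
    im,d=eyes.get_image(n); cv2.imwrite(f'pics/{n}4z.png',cv2.resize(im[y:y+110,x:x+140,::-1],None,fx=5.4,fy=5.4,interpolation=cv2.INTER_CUBIC))
"
```

```text
pos [ 0.5637 -0.0607  0.1514] yang 104.47 tilt [ 0.0044 -0.0015] F [-0.26 -0.4  -1.32] w 0.04 t 11.6 q [-0.23  0.32  1.65 -0.    1.17 -2.05]
d_tool cm [0.26 0.02 0.14] rot deg [-0.14  0.22 -0.13]
```

View pics/side4z.png

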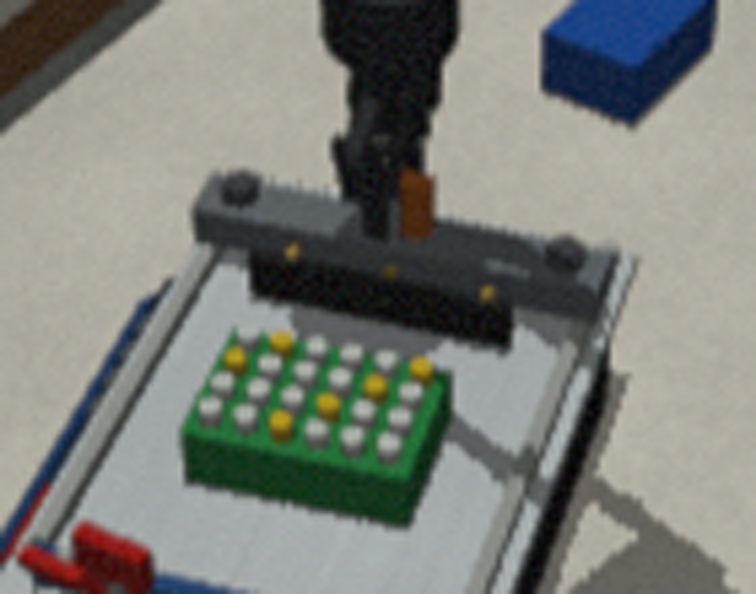

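{"op": "servo_tool", "data": {"deltas": [0.3,0,0,0,0,0,0,0,0,0,0,0,0,0,0,0,0,0,0,0,0,0,0,0,0,0,0,0,0,0,0,0,0,0,0,0], "jaw": 0, "grip_force": 60}}

```text
clock: 12.3
position: [0.5608, -0.062, 0.1524]
ee_rot: [0.003, -0.126, 0.992, -0.001]
contact_force: [0.1, -0.9, 0.2]
width: 0.0109
```

```bash
python3 -c "
from s import *
todelta([*s2w([-.0015,-.1235]),.150],104.6)
print(w2s(manip.get_state()['position']))"
```

```text
pos [ 0.5608 -0.062   0.1524] yang 104.48 tilt [ 0.006  -0.0022] F [ 0.09 -0.93  0.21] w 0.0109 t 12.3 q [-0.23  0.31  1.66 -0.    1.17 -2.06]
d_tool cm [-0.06  0.07  0.24] rot deg [-0.21  0.3  -0.12]
[-0.00209087 -0.1241506 ]
```

{"op": "servo_tool", "data": {"deltas": [0,0.5,0,0,0,0,0,1,0,0,0,0,0,1,0,0,0,0,0,1,0,0,0,0,0,1,0,0,0,0,0,0.5,0,0,0,0,0,0,0,0,0,0]}}

```text
clock: 13.0
position: [0.5469, -0.0089, 0.1524]
ee_rot: [0.003, -0.127, 0.992, -0.002]
contact_force: [0.4, -0.9, -1.1]
width: 0.0111
```

```bash
python3 -c "
from s import *
todelta([*s2w([-.002,.014]),.152],104.6)
print(w2s(manip.get_state()['position']))"
```

```text
pos [ 0.5469 -0.0089  0.1524] yang 104.55 tilt [ 0.0063 -0.0027] F [ 0.43 -0.88 -1.06] w 0.0111 t 13.0 q [-0.14  0.29  1.7  -0.    1.15 -1.97]
d_tool cm [-0.01  8.33  0.01] rot deg [-0.24  0.31 -0.05]
[-0.00212901 -0.06927567]
```

{"op": "servo_tool", "data": {"deltas": [0,0.5,0,0,0,0,0,0.5,0,0,0,0,0,0.5,0,0,0,0,0,0.5,0,0,0,0,0,0.5,0,0,0,0,0,0.5,0,0,0,0,0,0.5,0,0,0,0,0,0.5,0,0,0,0,0,0.5,0,0,0,0,0,0.5,0,0,0,0,0,0.5,0,0,0,0,0,0.5,0,0,0,0,0,0,0,0,0,0]}}

```text
clock: 14.3
position: [0.5307, 0.0531, 0.1524]
ee_rot: [0.003, -0.126, 0.992, -0.003]
contact_force: [0.1, -0.3, 0.6]
width: 0.0112
```

```bash
python3 -c "
from s import *
todelta([*s2w([-.002,.014]),.152],104.6)
print(w2s(manip.get_state()['position']),manip.get_state()['contact_force'][:2]@Rz)
for n,(y,x) in dict(top=(140,170),side=(180,160)).items():
    im,d=eyes.get_image(n); cv2.imwrite(f'pics/{n}5z.png',cv2.resize(im[y:y+110,x:x+140,::-1],None,fx=5.4,fy=5.4,interpolation=cv2.INTER_CUBIC))
"
```

```text
pos [0.5307 0.0531 0.1524] yang 104.51 tilt [ 0.0068 -0.0043] F [ 0.12 -0.28  0.64] w 0.0112 t 14.3 q [-0.03  0.27  1.72 -0.    1.14 -1.85]
d_tool cm [-0.01  1.92  0.03] rot deg [-0.33  0.31 -0.09]
[-0.00214918 -0.00518073] [ 0.04596354 -0.29636792]
```

View pics/side5z.png

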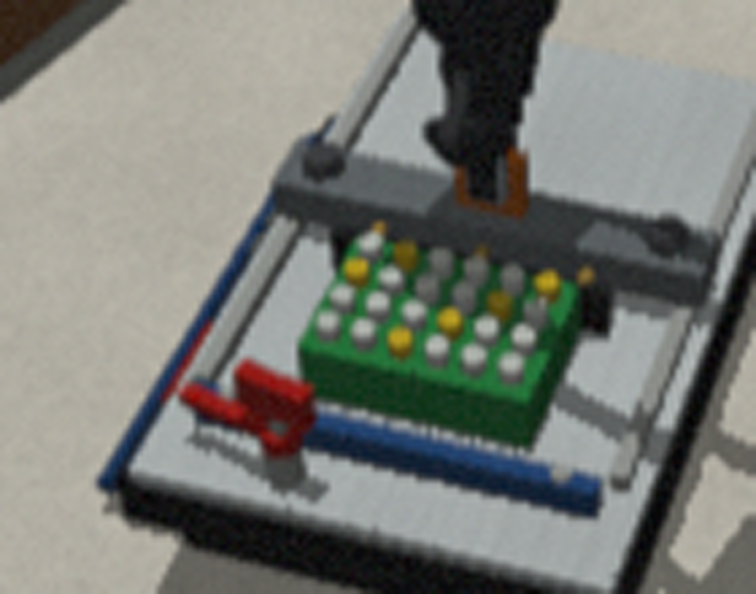

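View pics/top5z.png

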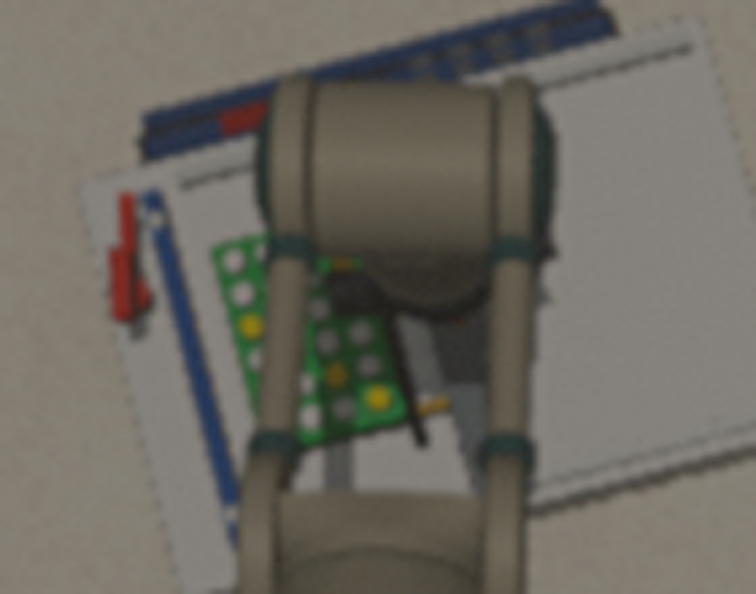

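{"op": "servo_tool", "data": {"deltas": [0,0.3,0,0,0,0,0,0.3,0,0,0,0,0,0.3,0,0,0,0,0,0.3,0,0,0,0,0,0.3,0,0,0,0,0,0.3,0,0,0,0,0,0,0,0,0,0]}}

```text
clock: 15.1
position: [0.5262, 0.0707, 0.1524]
ee_rot: [0.003, -0.126, 0.992, -0.003]
contact_force: [0.7, -0.1, 0.3]
width: 0.011
```

```bash
cat > f.py <<'E'
from s import *
s=manip.get_state(); print(s['clock'],"s pos",w2s(s['position']).round(4),"F shaker",(s['contact_force'][:2]@Rz).round(2),s['contact_force'].round(2),s['moment'].round(2),s['position'])
E
python3 f.py
```

```text
15.1 s pos [-0.0021  0.013 ] F shaker [ 0.7  -0.25] [ 0.73 -0.06  0.28] [0.15 0.13 0.09] [0.52615155 0.07070807 0.15244438]
```

{"op": "servo_tool", "data": {"deltas": [0,0.2,0,0,0,0,0,0.2,0,0,0,0,0,0.2,0,0,0,0,0,0,0,0,0,0]}}

```text
clock: 15.5
position: [0.5247, 0.0764, 0.1524]
ee_rot: [0.003, -0.126, 0.992, -0.004]
contact_force: [-0.3, -3.5, 0.7]
width: 0.0111
```

```bash
python3 f.py
```

```text
15.5 s pos [-0.0022  0.0188] F shaker [-1.17 -3.33] [-0.3  -3.52  0.66] [0.07 0.11 0.13] [0.52466068 0.07638956 0.15242477]
```

{"op": "servo_tool", "data": {"deltas": [0,0.2,0,0,0,0,0,0.2,0,0,0,0,0,0,0,0,0,0,0,0,0,0,0,0]}}

```text
clock: 15.9
position: [0.5242, 0.078, 0.1524]
ee_rot: [0.003, -0.126, 0.992, -0.006]
contact_force: [-0.1, -3.5, 1.0]
width: 0.0108
```

```bash
python3 f.py
```

```text
15.9 s pos [-0.0022  0.0206] F shaker [-0.96 -3.32] [-0.09 -3.45  0.99] [0.13 0.16 0.06] [0.52421261 0.07804735 0.15243647]
```

{"op": "servo_tool", "data": {"deltas": [0,0.3,0,0,0,0,0,0.3,0,0,0,0,0,0.3,0,0,0,0]}}

```text
clock: 16.2
position: [0.5232, 0.0822, 0.1525]
ee_rot: [0.004, -0.126, 0.992, -0.011]
contact_force: [1.3, -11.0, -0.2]
width: 0.0109
```

```bash
python3 f.py; python3 - <<'E'
from s import *
for n,(y,x) in dict(top=(140,150),side=(180,160)).items():
    im,d=eyes.get_image(n); np.savez(n+"6.npz",im=im,d=d); cv2.imwrite(f'pics/{n}6z.png',cv2.resize(im[y:y+110,x:x+140,::-1],None,fx=5.4,fy=5.4,interpolation=cv2.INTER_CUBIC))
E
python3 f.py
```

```text
16.2 s pos [-0.0021  0.0248] F shaker [ -1.49 -10.97] [  1.33 -10.99  -0.18] [-0.34  0.04  0.07] [0.52316361 0.08220277 0.15248393]
16.3 s pos [-0.0021  0.0251] F shaker [ -0.82 -10.35] [  1.82 -10.22   0.94] [-0.18  0.1   0.11] [0.52311022 0.0824036  0.15248385]
```

View pics/side6z.png

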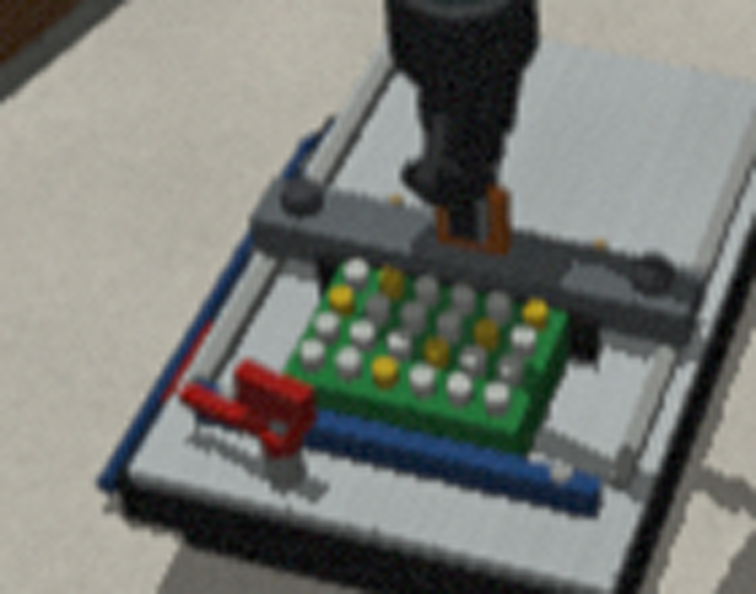

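View pics/top6z.png

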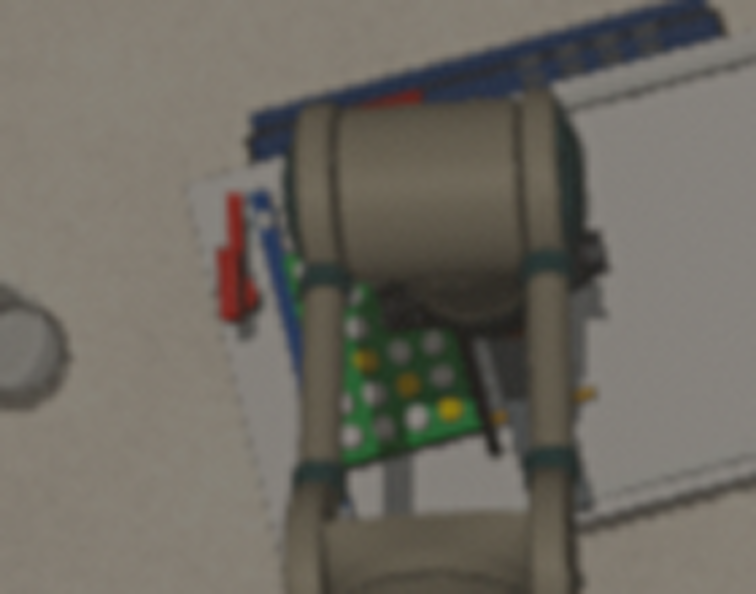

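```bash
python3 - <<'E'
from s import *
for i in range(8):
    im,d=eyes.get_image("side"); s=manip.get_state(); print(round(s['clock'],2),w2s(s['position']).round(4),(s['contact_force'][:2]@Rz).round(2))
P=cloud("side",d);S=w2s(P);M=masks(im)
# green front top edge: per-x bin max y of green at z>.13
g=M["green"]&(d>0)&(abs(P[...,2]-.139)<.006); q=S[g]; print(len(q),cv2.minAreaRect(q.astype(np.float32)))
b=np.linspace(q[:,0].min()+.01,q[:,0].max()-.01,10); i=np.digitize(q[:,0],b); ys=[(b[k-1]+b[k])/2 for k in range(1,10) if (i==k).any()]; ym=[q[i==k,1].max() for k in range(1,10) if (i==k).any()]
print(np.degrees(np.polyfit(ys,ym,1)[0]),np.round(ym,4))
bl=M["blue"]&(d>0)&(abs(P[...,2]-.121)<.003)&(abs(S[...,0])<.1)&(S[...,1]>.12); q=S[bl]; print("fence slope",np.degrees(np.polyfit(q[:,0],q[:,1],1)[0]),q[:,1].min())
E
```

```text
16.35 [-0.0022  0.025 ] [-1.16 -9.19]
16.4 [-0.0022  0.0251] [-0.81 -9.74]
16.45 [-0.0022  0.0251] [-1.4  -9.15]
16.5 [-0.0021  0.0251] [-0.15 -8.48]
16.55 [-0.0021  0.0251] [ -0.96 -10.03]
16.6 [-0.0022  0.0251] [-1.04 -9.05]
16.65 [-0.0021  0.0251] [-1.21 -9.49]
16.7 [-0.0021  0.0251] [-0.96 -8.47]
392 ((-0.19683578610420227, 0.1633967161178589), (0.11541786789894104, 0.5480833053588867), 72.29170989990234)
-0.9907112708056633 [0.1501 0.1481 0.1482]
fence slope -0.4821698764425349 0.14522877661835099
```

{"op": "servo_tool", "data": {"deltas": [0,0.3,0,0,0,0]}}

```text
clock: 16.8
position: [0.5229, 0.083, 0.1525]
ee_rot: [0.004, -0.126, 0.992, -0.012]
contact_force: [1.5, -11.4, -0.3]
width: 0.0108
```

```bash
python3 - <<'E'
from s import *
F=[]
for i in range(8):
    im,d=eyes.get_image("side"); s=manip.get_state(); F.append(s['contact_force'][:2]@Rz)
print(round(s['clock'],2),w2s(s['position']).round(4),np.round(F,1)[:,1],np.mean(F,0))
P=cloud("side",d);S=w2s(P);M=masks(im)
sel=(abs(S[...,0])<.13)&(abs(S[...,1])<.2)&(d>0)
g=M["green"]&sel&(P[...,2]>.105); c,l,st,ce=cv2.connectedComponentsWithStats(g.astype(np.uint8)); k=1+np.argmax(st[1:,4]); g=l==k
# lower boundary of the green region (rack front wall meets fence top) vs fence top ray-cast
cols=[u for u in range(560) if g[:,u].sum()>4]; 
top=[]
for u in cols:
    v=np.where(g[:,u])[0].max(); p=ray("side",u,v+.5,.122); top.append(w2s(p))
top=np.array(top); m=(top[:,0]>-.06)&(top[:,0]<.02); print("green/fence line slope deg",np.degrees(np.polyfit(top[m,0],top[m,1],1)[0]),top[m,1].mean())
# rack top front edge: green z-top vs front wall: white/yellow caps front row centres
hsv=cv2.cvtColor(im,cv2.COLOR_RGB2HSV)
cap=sel&(P[...,2]>.143)&(P[...,2]<.158)&(S[...,1]>.03)&~M["red"]&(abs(S[...,0])<.075)
c,l,st,ce=cv2.connectedComponentsWithStats(cap.astype(np.uint8))
for i in range(1,c):
    if st[i,4]>8: print(ce[i].round(1),st[i,4],w2s(ray("side",*ce[i],.151)).round(4))
y,x=180,160
cv2.imwrite('pics/side7z.png',cv2.resize(im[225:285,205:285,::-1],None,fx=9,fy=9,interpolation=cv2.INTER_CUBIC))
E
```

```text
17.2 [-0.0021  0.0259] [-11.1 -10.7 -11.3 -10.1 -11.3 -10.  -11.1 -10.8] [ -1.17382317 -10.79907831]
green/fence line slope deg 0.2683230676450359 0.14610914567241612
[250.5 224. ] 16 [-0.0136  0.0334]
[224.1 232.4] 39 [0.0463 0.087 ]
[227.8 239.3] 75 [0.0266 0.1087]
[234.6 240.4] 74 [0.007  0.1072]
[245.4 234.2] 20 [-0.0135  0.0757]
[248.2 243.5] 81 [-0.0329  0.1069]
[255.2 245. ] 79 [-0.053   0.1066]
[240.3 244.4] 61 [-0.0134  0.1165]
[218.7 242.2] 39 [0.0465 0.1264]
[211.9 256.2] 32 [0.0442 0.1791]
```

View pics/side7z.png

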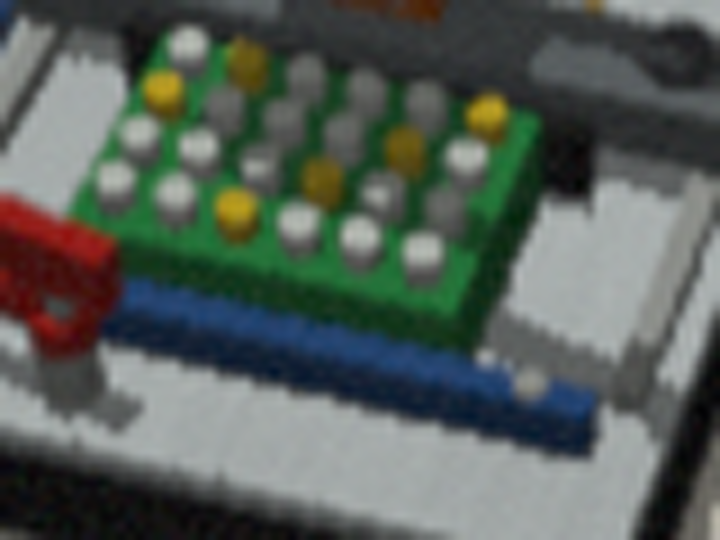

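```bash
python3 -c "
from rig import manip
manip.sign_off()"; python3 f.py
```

```text
the job is handed in; nothing more can be done
the job is handed in; nothing more can be done
```

I turned the red stop out of the way, then gripped the orange tab and pushed the bar until the rack came up against the fence. I handed the job in at about 17 s, still holding the push.

- **Stop:** it went from about 0.1 to about 1.57 rad anticlockwise (about 84° of turn). The pictures afterwards show its arm lying along the fence, clear of the rack.
- **Push:** the wrist force along the push averaged 10.8 N, varying between 10.0 and 11.3 N over the last 0.4 s. About 1 N of that should be the bar's own friction, which leaves roughly 10 N on the jaw. That agrees with the bar having moved about 10 mm since the load began. The highest reading at any check was 11.4 N.
- **Rack:** in the last side picture it sits flush. The front row of caps lies about 0.6 to 1.5° off the fence direction, within the 3° allowed. The 1.5° figure includes a cap blob that ran together with its neighbour. The top camera's view was partly blocked by the arm, so flushness rests on the side camera.
- **One disagreement:** the fence and stop measured about 4 mm further along the shaker's y than the platform outline implied. I therefore judged when the load began from the force, not from the bar reading of 0.010.
- **Bystanders:** I went nowhere near the bottle, beaker or tip box, apart from crossing high over the bench from the start pose. I did not measure them again at the end.

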